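Stage sample tubes by height on the reader strip

ROBOT

A 7-joint arm with a two-finger parallel gripper is mounted at the origin on the work surface. World frame = base frame: x ahead of the robot, y to its left, z up, the work surface at z = 0. Lengths are in m, angles in rad, forces in N, time in s.
With the tool pointing down it reaches from about 0.4 to 0.85 m from the base axis. Payload 10.4 kg.
Tool frame: the origin (TCP) lies midway between the tips of the shut fingers; the grasp point (between the pads) lies 19 mm behind it; z points along the fingers, x is the direction in which the jaws open and shut, and the axes are right-handed (so a half turn about z gives the same grasp; the last joint's range is limited). The gripper opens to 85 mm and grips with 20 to 120 N. Pads are 22 mm wide; open, the fingers measure 114 mm over their backs; the gripper's body (76 mm by 85 mm) begins 54 mm behind the grasp point. The pads swing forward as they close: fully open they stand 13 mm farther back than shut.
Start: joints at [-1.293, 0.332, -0.065, 1.46, 0.022, 1.35, -0.088], TCP at [0.185, 0.597, 0.231] pointing down, gripper open.
Joint ranges: [-2.6, 2.6], [-0.5, 2.12], [-1.47, 1.34], [0.16, 2.42], [-1.27, 4.41], [0.06, 2.06], [-2.6, 2.6]. Speed limits (rad/s): [2.22, 2.22, 2.79, 2.79, 3.14, 3.14, 3.14].

INTERFACE

Orientations are given as a unit quaternion [x, y, z, w].
In Python, from workcell import manip, cams gives the robot as it stands.
- The arm moves only by the tool move_arm, never from a script. Its argument "moves" is a list of rows, each a list of 7 numbers: the turn, a rotation vector about the tool's x, y, z in degrees, then the shift along the tool's x, y, z in m, then the finger opening in m, from 0 to 0.0854. A call has 1 to 10 rows; each row is the pose to reach, as a shift and turn from the pose commanded when the call began, along the tool's axes at that moment; what a row does not reach only later rows make up. A row lasts 1/10 s, in which the tool goes at most 50 mm and 8.59 degrees, less where a joint would pass 70% of its speed; a pose out of reach is approached as far as the arm can. A call with a gripper value outside its range is refused whole. The fingers move at their own pace and stop on an object; "grip_force" is the grip in N (left out, the last holds). Time passes only in rows, so rows that repeat a pose let the fingers close. It gives the time, the measured TCP pose, the force and the opening at its end, in the units of the state.
- manip.get_obs(): the state, without advancing time (a new reading comes with each control period).
- cams.camera(name): name is "side" or "top" or "wrist"; returns the picture (480x640x3 uint8, red, green, blue); there is no depth.
- cams.camera_params(name): a dict with "fx", "fy", "cx", "cy" (pixels), "xyz" and "rotation" of the camera in the world. Camera axes: x right, y up, looking along -z (the intrinsics and any distortion apply to the point x, -y, -z); pixel columns grow to the right and rows downward; lengths in m; the calibration is good to about 2 mm. A picture is of the moment at which its call begins: read the wrist's pose just before it. camera_params takes no time and is no camera call; for the wrist camera it gives the pose at the moment of the call.
- manip.hand_in(): hands the job in, once; it reports no verdict.
The state is a dict: "clock": time; "joint_pos": joint angles; "joint_velocities": joint speeds; "tau": joint torques, N m; "position": TCP position; "ee_rot": TCP orientation; "ft_force": force on the tool from outside, world axes, zero at the start; "torque": the same for the moment, N m; "grip_width": opening from 0.0 (shut) to 1.0 (fully open).
Only numpy, scipy, OpenCV 4.12 (cv2) and the standard library are available. Lean on these libraries where they do the work, as an engineer would, in place of code of your own. Each camera call takes 0.05 s, during which the arm holds its last target. There are 200 camera calls.

TASK

Line up the four capped sample tubes by height on the row of black pads: the shortest on the pad next to the black label reader, the tallest on the pad farthest from it, one tube centred on each pad. Draw those that stand in the foam block straight up out of their wells, and never tip a tube over; leave all four standing upright by themselves (a tall tube may rock for a second when let go: let it come to rest).

Things in the scene. Friction and masses are not known exactly. Their poses are not given: they have to be found in the camera images.
- tube_62: The shortest of four sample tubes alike but for height (62, 78, 94, 110 mm): 62 mm tall with cap, 50 g. Beige flat-bottomed tube, 28 mm across, paper label, ribbed grey cap 30 mm across, 14 mm tall. Starts upright, its underside at bench level, free on the bench or in a well of the foam block. Origin: centre of its underside; z: up, to the cap.
- tube_78: The second shortest of four sample tubes alike but for height (62, 78, 94, 110 mm): 78 mm tall with cap, 50 g. Beige flat-bottomed tube, 28 mm across, paper label, ribbed grey cap 30 mm across, 14 mm tall. Starts upright, its underside at bench level, free on the bench or in a well of the foam block. Origin: centre of its underside; z: up, to the cap.
- tube_94: The second tallest of four sample tubes alike but for height (62, 78, 94, 110 mm): 94 mm tall with cap, 50 g. Beige flat-bottomed tube, 28 mm across, paper label, ribbed grey cap 30 mm across, 14 mm tall. Starts upright, its underside at bench level, free on the bench or in a well of the foam block. Origin: centre of its underside; z: up, to the cap.
- tube_110: The tallest of four sample tubes alike but for height (62, 78, 94, 110 mm): 110 mm tall with cap, 50 g. Beige flat-bottomed tube, 28 mm across, paper label, ribbed grey cap 30 mm across, 14 mm tall. Starts upright, its underside at bench level, free on the bench or in a well of the foam block. Origin: centre of its underside; z: up, to the cap.
- pad_a: One of four identical fixed round black rubber pads, 50 mm across, 2 mm thick, in a straight row at 75 mm spacing on an aluminium strip (75 x 460 mm, 6 mm thick); its place in the row differs from start to start. Origin: centre of its underside, 6 mm above the bench; its top is 8 mm above the bench.
- pad_b: One of four identical fixed round black rubber pads, 50 mm across, 2 mm thick, in a straight row at 75 mm spacing on an aluminium strip (75 x 460 mm, 6 mm thick); its place in the row differs from start to start. Origin: centre of its underside, 6 mm above the bench; its top is 8 mm above the bench.
- pad_c: One of four identical fixed round black rubber pads, 50 mm across, 2 mm thick, in a straight row at 75 mm spacing on an aluminium strip (75 x 460 mm, 6 mm thick); its place in the row differs from start to start. Origin: centre of its underside, 6 mm above the bench; its top is 8 mm above the bench.
- pad_d: One of four identical fixed round black rubber pads, 50 mm across, 2 mm thick, in a straight row at 75 mm spacing on an aluminium strip (75 x 460 mm, 6 mm thick); its place in the row differs from start to start. Origin: centre of its underside, 6 mm above the bench; its top is 8 mm above the bench.
- reader: The label reader: fixed black box 50 x 44 mm, 50 mm tall, with grey turret and green lens on top (70 mm overall), on the strip beyond one end of the row, 87.5 mm from the centre of the nearest pad; which end differs from start to start. (The other end has only a low steel bar, 14 mm tall.) Origin: centre of its underside, 6 mm above the bench.
- foam: Fixed white foam block 110 (x) by 160 (y) mm, 30 mm tall, with 2 x 3 through wells 31 mm across: 1.5 mm of play around a tube. Two tubes stand in diagonal corner wells (x -26, y -52 and x +26, y +52 mm in its frame), on the bench beneath; they come free once drawn 30 mm straight up. Origin: centre of its underside.

How it is judged:
By the outcome, as a careful person would: the job done as asked, in the order asked, and still so for the second after the job is handed in, with the robot touching nothing.
It also fails if it takes over 96 s, if anything falls off the work surface, if the arm or the gripper's body presses on something with over 40 N, if the wrist force passes 120 N, or if a joint passes its speed limit or range.

## Working session

There is one attempt and no reset: what is moved stays moved. The work goes in short steps, Python scripts to look and compute and a tool call to move; the robot and the scene stay as the last step left them, time stands still between calls to the robot, and variables do not carry over. Pictures are saved under pics/ and viewed, about 12 in all and at most 16, crops included, and the job is handed in when it is done.

Besides the shell and the picture viewer there is one more tool, called by a JSON object that holds its "fn" and its "kwargs". move_arm: Moves the arm, as the interface text tells. Its arguments: {"type":"object","properties":{"moves":{"type":"array","items":{"type":"array","items":{"type":"number"}}},"grip_force":{"type":"number"}},"required":["moves"]}

```bash
ls; mkdir -p pics; python3 - <<'E'
from workcell import manip, cams
import cv2,numpy as np
o=manip.get_obs();print(o)
for n in ("top","side"):
    im=cams.camera(n);cv2.imwrite(f"pics/{n}0.png",im[:,:,::-1]);print(n,cams.camera_params(n))
E
```

```text
pics
{'clock': 0.0, 'joint_pos': array([-1.29258526,  0.33287755, -0.06469427,  1.46093711,  0.02160772,
        1.34987957, -0.08850346]), 'joint_velocities': array([-1.86815241e-03, -1.69677131e-03,  8.73161657e-04, -9.09133685e-05,
        3.93877564e-04,  3.21642890e-04,  1.09476513e-06]), 'tau': array([-5.37569758e-04, -6.25454450e+01,  4.90360893e-02, -3.91583061e+01,
        1.61540264e-02,  1.00610053e-02,  2.83688780e-05]), 'position': array([0.18508591, 0.59658167, 0.23051437]), 'ee_rot': array([ 8.05071801e-01,  5.93176956e-01, -5.43288280e-04,  4.46021113e-04]), 'ft_force': array([ 0.46047005, -0.54573294, -1.01897382]), 'torque': array([0.04283532, 0.00125996, 0.00589575]), 'grip_width': 0.9993996295261725}
top {'fx': 554.0991727025275, 'fy': 554.0991727025275, 'cx': 322.6591605430113, 'cy': 240.07689867113186, 'xyz': array([0.3110553 , 0.00946438, 1.11749861]), 'rotation': array([-0.07589969,  0.08051815,  0.70774897, -0.69774455])}
side {'fx': 487.58820870739385, 'fy': 487.58820870739385, 'cx': 323.8791274048226, 'cy': 245.12327732948933, 'xyz': array([ 0.27126837, -0.57679678,  0.42149318]), 'rotation': array([ 0.48485346, -0.11417959, -0.2136156 ,  0.84038593])}
```

View pics/top0.png

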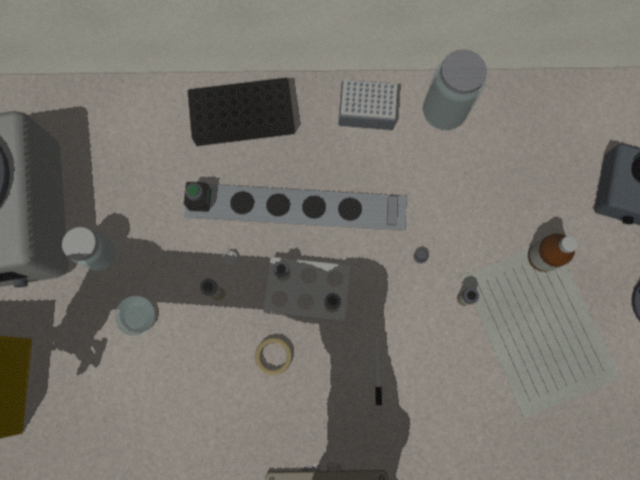

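View pics/side0.png

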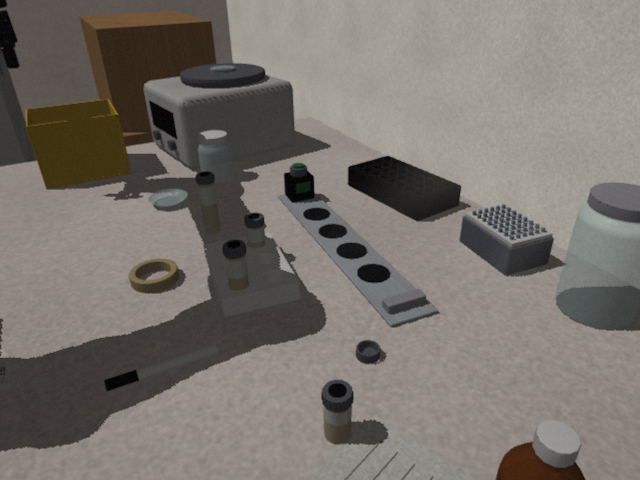

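Top view: reader at (197,192), pads at (242,203), (278,205), (314,207) and (350,209). Free tubes are at (209,287) and (470,295), foam tubes at (281,269) and (333,301). In the side view their cap tops are at about (205,176), (337,388), (255,217) and (234,245) respectively.

```bash
cat > h.py <<'E'
import numpy as np, cv2
from scipy.spatial.transform import Rotation as R
from workcell import manip, cams
def ray(p,uv):
    d=np.array([(uv[0]-p['cx'])/p['fx'],-(uv[1]-p['cy'])/p['fy'],-1.])
    return np.array(p['xyz']),R.from_quat(p['rotation']).apply(d)
def plane(p,uv,z):
    o,d=ray(p,uv); return o+d*(z-o[2])/d[2]
def proj(p,X):
    c=R.from_quat(p['rotation']).inv().apply(np.asarray(X)-p['xyz'])
    return np.array([p['cx']+p['fx']*c[0]/-c[2],p['cy']-p['fy']*c[1]/-c[2]])
def tri(p1,a,p2,b):
    o1,d1=ray(p1,a);o2,d2=ray(p2,b);d1/=np.linalg.norm(d1);d2/=np.linalg.norm(d2)
    t=np.linalg.lstsq(np.c_[d1,-d2],o2-o1,rcond=None)[0]
    x=o1+d1*t[0];y=o2+d2*t[1]; return (x+y)/2,np.linalg.norm(x-y)
E
python3 - <<'E'
from h import *
t=cams.camera_params('top');s=cams.camera_params('side')
np.set_printoptions(precision=4,suppress=True)
T=dict(A=(209,287),B=(281,269),C=(333,301),D=(470,295))
S=dict(A=(205,176),B=(255,217),C=(234,245),D=(337,388))
for k in T: print(k,*tri(t,T[k],s,S[k]))
im=cv2.imread('pics/top0.png');g=im.max(2)
m=((g<45)*255).astype(np.uint8);m[:185]=0;m[230:]=0
for c in cv2.findContours(m,0,2)[0]:
    if cv2.contourArea(c)>100:
        (e,ax,an)=cv2.fitEllipse(c);print('pad?',np.array(e),ax,plane(t,e,.008))
print('reader',plane(t,(197,192),.07))
def z(im,c,w,f):
    x,y=c;return cv2.resize(im[y-w:y+w,x-w:x+w],None,fx=f,fy=f,interpolation=cv2.INTER_CUBIC)
si=cv2.imread('pics/side0.png')
row=lambda im,P:np.hstack([np.clip(z(im,P[k],22,4.5)*1.8,0,255).astype(np.uint8) for k in P])
cv2.imwrite('pics/z0.png',np.vstack([row(im,T),row(si,S)]))
E
```

```text
A [0.4539 0.2108 0.1061] 0.0006744477508436343
B [0.4915 0.0808 0.0751] 0.0020379624663440614
C [ 0.4264 -0.0165  0.0925] 0.00040902802407719583
D [ 0.4376 -0.2796  0.0615] 0.00027542310264738317
pad? [349.4295 208.8155] (17.11656951904297, 19.5870361328125) [ 0.6269 -0.0563  0.008 ]
pad? [313.4633 206.6709] (18.61568260192871, 19.26578712463379) [0.6325 0.0184 0.008 ]
pad? [277.7504 204.3946] (18.611499786376953, 19.48627281188965) [0.6385 0.0927 0.008 ]
pad? [241.5908 202.3163] (18.305770874023438, 19.917951583862305) [0.644 0.168 0.008]
pad? [198.7911 197.6326] (22.936264038085938, 26.949840545654297) [0.6553 0.2574 0.008 ]
reader [0.6478 0.2474 0.07  ]
```

View pics/z0.png

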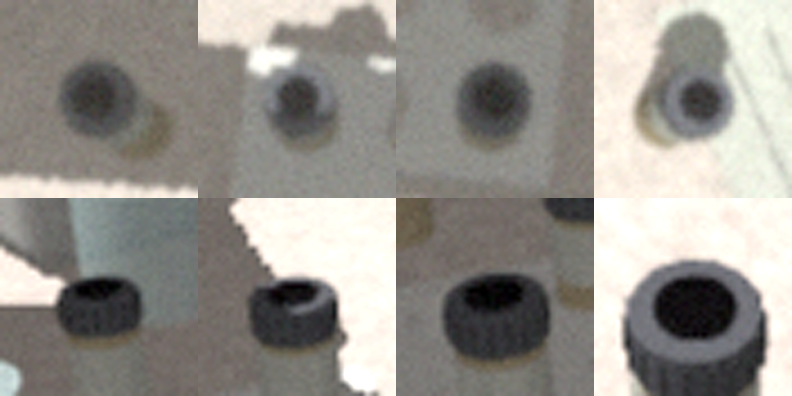

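The heights are unambiguous: A (209,287) = 110, B (281,269) = 78, C (333,301) = 94, D (470,295) = 62. The pads are 75 mm apart as specified, and the reader is at +y. So D goes to pad y=.168, B to .093, C to .018 and A to -.056.

```bash
cat >> h.py <<'E'
np.set_printoptions(precision=4,suppress=True)
YAW=-4.4
def go(*targets,yaw=YAW):
    o=manip.get_obs();r=R.from_quat(o['ee_rot'])
    g=R.from_euler('z',yaw,degrees=True)*R.from_euler('x',180,degrees=True)
    print('t',round(o['clock'],2),'pos',o['position'],'F',o['ft_force'],'w',round(o['grip_width']*.0854,4),
      'turn',(r.inv()*g).as_rotvec(degrees=True).round(1))
    for t in targets: print(t,'shift',r.inv().apply(np.array(t)-o['position']).round(4))
E
python3 - <<'E'
from h import *
t=cams.camera_params('top')
for k,uv,z in (('A',(208.5,286.6),.11),('B',(281.7,269),.078),('C',(332.8,300.8),.094),('D',(471.3,295.2),.062)): print(k,plane(t,uv,z))
go((.40,.21,.25))
print(cams.camera_params('wrist'))
E
```

```text
A [0.4538 0.211  0.11  ]
B [0.49   0.0795 0.078 ]
C [ 0.4264 -0.016   0.094 ]
D [ 0.4369 -0.2819  0.062 ]
t 0.1 pos [0.185  0.5966 0.2306] F [-0.3223  0.3564  0.5514] w 0.0852 turn [ 0.1  0.1 77.2]
(0.4, 0.21, 0.25) shift [-0.3056  0.3198 -0.019 ]
{'fx': 332.5869781298648, 'fy': 332.5869781298648, 'cx': 311.2341213640468, 'cy': 242.0676909148537, 'xyz': array([0.1177, 0.6186, 0.3731]), 'rotation': array([-0.1142, -0.083 ,  0.5876,  0.7968])}
```

{"fn": "move_arm", "kwargs": {"moves": [[0,0,77.2,-0.29,0.371,-0.0,0.0854],[0,0,77.2,-0.29,0.371,-0.0,0.0854],[0,0,77.2,-0.29,0.371,-0.0,0.0854],[0,0,77.2,-0.29,0.371,-0.0,0.0854],[0,0,77.2,-0.29,0.371,-0.0,0.0854],[0,0,77.2,-0.29,0.371,-0.0,0.0854],[0,0,77.2,-0.29,0.371,-0.0,0.0854],[0,0,77.2,-0.29,0.371,-0.0,0.0854],[0,0,77.2,-0.29,0.371,-0.0,0.0854],[0,0,77.2,-0.29,0.371,-0.0,0.0854]], "grip_force": 30}}

```text
clock: 1.1
position: [0.4558, 0.2052, 0.2313]
ee_rot: [0.999, -0.044, 0.0, 0.0]
ft_force: [0.4, 0.7, -0.7]
grip_width: 0.998
```

{"fn": "move_arm", "kwargs": {"moves": [[0,0,0,0,0,0,0.0854],[0,0,0,0,0,0,0.0854],[0,0,0,0,0,0,0.0854]]}}

```text
clock: 1.4
position: [0.4528, 0.2113, 0.2311]
ee_rot: [0.999, -0.038, -0.0, -0.0]
ft_force: [0.1, 0.2, -0.4]
grip_width: 1.0
```

```bash
python3 - <<'E'
from h import *
go((.4538,.211,.22),(.4538,.211,.06))
p=cams.camera_params('wrist');im=cams.camera('wrist');cv2.imwrite('pics/w1.png',im[:,:,::-1])
print(p, proj(p,(.4538,.211,.11)),proj(p,(.49,.0795,.078)))
E
```

```text
t 1.4 pos [0.4528 0.2113 0.2311] F [ 0.0553  0.192  -0.3711] w 0.0854 turn [-0.   0.   0.1]
(0.4538, 0.211, 0.22) shift [0.001  0.0002 0.0111]
(0.4538, 0.211, 0.06) shift [0.0011 0.0002 0.1711]
{'fx': 332.5869781298648, 'fy': 332.5869781298648, 'cx': 311.2341213640468, 'cy': 242.0676909148537, 'xyz': array([0.4587, 0.2829, 0.3736]), 'rotation': array([-0.1415,  0.0059, -0.0368,  0.9892])} [312.2231 236.337 ] [356.9814 349.3282]
```

View pics/w1.png

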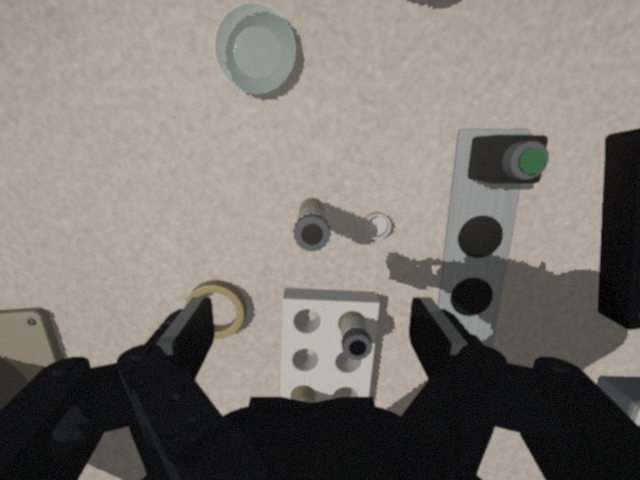

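The wrist view shows cap A at about (312,234) and cap B at (357,346), against predictions of (312,236) and (357,349). Next I'll refine these two and two pads, then grasp A.

```bash
cat >> h.py <<'E'
def dark(im,uv,w=16,th=0):
    "centroid/area of the dark blob nearest uv (Otsu if th=0)"
    x,y=map(int,uv);c=im[y-w:y+w,x-w:x+w].max(2)
    m=cv2.threshold(c,th,255,cv2.THRESH_BINARY_INV+(0 if th else cv2.THRESH_OTSU))[1]
    n,l,s,ce=cv2.connectedComponentsWithStats(m)
    i=min((i for i in range(1,n) if s[i,4]>25),key=lambda i:np.hypot(*(ce[i]-w)))
    return ce[i]+[x-w,y-w],s[i]
E
python3 - <<'E'
from h import *
p=cams.camera_params('wrist');im=cv2.imread('pics/w1.png')
for k,uv,w,z in (('A',(312,234),20,.11),('B',(357,346),18,.078),('p1',(480,237),30,.008)):
    for th in (35,50,0):
        e,s=dark(im,uv,w,th);print(k,th,e,s[2:],plane(p,e,z))
E
```

```text
Traceback (most recent call last):
  File "h.py", line 29, in dark
    i=min((i for i in range(1,n) if s[i,4]>25),key=lambda i:np.hypot(*(ce[i]-w)))
ValueError: min() iterable argument is empty
```

```bash
python3 - <<'E'
from h import *
p=cams.camera_params('wrist');im=cv2.imread('pics/w1.png')
for k,uv,w,z in (('A',(312,234),20,.11),('B',(357,346),18,.078),('p1',(480,237),30,.008),('p2',(471,296),24,.008)):
    for th in (60,80,0):
        try: e,s=dark(im,uv,w,th);print(k,th,e,s[2:],plane(p,e,z))
        except ValueError: print(k,th,'-')
E
```

```text
A 60 [311.7358 234.1338] [ 20  19 299] [0.4536 0.2129 0.11  ]
A 80 [311.6478 233.9462] [ 22  21 372] [0.4535 0.2131 0.11  ]
A 0 [312.7944 230.6527] [  39   37 1172] [0.4546 0.2158 0.11  ]
B 60 [357.11   347.4545] [ 17  16 209] [0.4903 0.0817 0.078 ]
B 80 [357.1725 347.3765] [ 19  18 255] [0.4903 0.0818 0.078 ]
B 0 [356.4023 343.7189] [ 36  36 957] [0.4897 0.0861 0.078 ]
p1 60 [479.979  236.7486] [  43   41 1380] [0.6425 0.1686 0.008 ]
p1 80 [480.5477 242.2207] [  58   51 1844] [0.6436 0.162  0.008 ]
p1 0 [480.523  242.9025] [  60   51 1979] [0.6436 0.1612 0.008 ]
p2 60 [471.6263 295.8124] [  42   38 1263] [0.6375 0.0952 0.008 ]
p2 80 [472.9721 293.328 ] [  48   48 1936] [0.6389 0.0983 0.008 ]
p2 0 [471.6476 295.9927] [  42   37 1226] [0.6375 0.0949 0.008 ]
```

{"fn": "move_arm", "kwargs": {"moves": [[0,0,0,0.001,-0.001,0.05,0.0854],[0,0,0,0.001,-0.001,0.1,0.0854],[0,0,0,0.001,-0.001,0.14,0.0854],[0,0,0,0.001,-0.001,0.165,0.0854],[0,0,0,0.001,-0.001,0.175,0.0854],[0,0,0,0.001,-0.001,0.175,0.06],[0,0,0,0.001,-0.001,0.175,0.045],[0,0,0,0.001,-0.001,0.175,0.02],[0,0,0,0.001,-0.001,0.175,0.02],[0,0,0,0.001,-0.001,0.175,0.02]], "grip_force": 30}}

```text
clock: 2.45
position: [0.4552, 0.2114, 0.0572]
ee_rot: [0.999, -0.039, 0.001, -0.001]
ft_force: [-1.7, 0.6, 4.6]
grip_width: 0.316
```

{"fn": "move_arm", "kwargs": {"moves": [[0,0,0,0,0,0,0.02],[0,0,0,0,0,0,0.02],[0,0,0,0,0,0,0.02]]}}

```text
clock: 2.75
position: [0.4552, 0.2115, 0.0572]
ee_rot: [0.999, -0.039, 0.001, -0.001]
ft_force: [-0.6, 0.3, 6.8]
grip_width: 0.318
```

```bash
python3 - <<'E'
from h import *
go((.4537,.212,.056),(.4537,.212,.2),(.6266,-.0559,.2),(.6266,-.0559,.064))
E
```

```text
t 2.75 pos [0.4552 0.2115 0.0572] F [-0.6061  0.3079  6.7646] w 0.0272 turn [-0.1 -0.1 -0. ]
(0.4537, 0.212, 0.056) shift [-0.0016 -0.0004  0.0012]
(0.4537, 0.212, 0.2) shift [-0.0014 -0.0006 -0.1428]
(0.6266, -0.0559, 0.2) shift [ 0.1917  0.2531 -0.1429]
(0.6266, -0.0559, 0.064) shift [ 0.1915  0.2533 -0.0069]
```

{"fn": "move_arm", "kwargs": {"moves": [[0,0,0,0,0,-0.04,0.02],[0,0,0,0,0,-0.09,0.02],[0,0,0,0.02,0.026,-0.13,0.02],[0,0,0,0.048,0.063,-0.143,0.02],[0,0,0,0.076,0.1,-0.143,0.02],[0,0,0,0.104,0.137,-0.143,0.02],[0,0,0,0.132,0.174,-0.143,0.02],[0,0,0,0.16,0.211,-0.143,0.02],[0,0,0,0.18,0.238,-0.143,0.02],[0,0,0,0.1915,0.253,-0.143,0.02]]}}

```text
clock: 3.75
position: [0.6267, -0.0597, 0.1991]
ee_rot: [0.999, -0.04, -0.0, 0.001]
ft_force: [0.0, 0.1, -0.0]
grip_width: 0.319
```

{"fn": "move_arm", "kwargs": {"moves": [[0,0,0,0,0,0,0.02],[0,0,0,0,0,0,0.02],[0,0,0,0,0,0,0.02]]}}

```text
clock: 4.05
position: [0.6257, -0.0547, 0.1992]
ee_rot: [0.999, -0.038, -0.0, -0.0]
ft_force: [-0.2, 0.4, 0.2]
grip_width: 0.317
```

```bash
python3 - <<'E'
from h import *
go((.6266,-.0559,.07),(.6266,-.0559,.065),(.6266,-.0559,.2))
p=cams.camera_params('wrist');im=cams.camera('wrist');cv2.imwrite('pics/w2.png',im[:,:,::-1])
for x in ((.6266,-.0559,.008),(.6322,.0189,.008)): print(proj(p,x))
E
```

```text
t 4.05 pos [ 0.6257 -0.0547  0.1992] F [-0.1878  0.4372  0.1771] w 0.027 turn [-0.   0.   0.1]
(0.6266, -0.0559, 0.07) shift [0.001  0.0013 0.1292]
(0.6266, -0.0559, 0.065) shift [0.001  0.0013 0.1342]
(0.6266, -0.0559, 0.2) shift [ 0.001   0.0012 -0.0008]
[312.0194 219.3017]
[312.0204 142.9315]
```

View pics/w2.png

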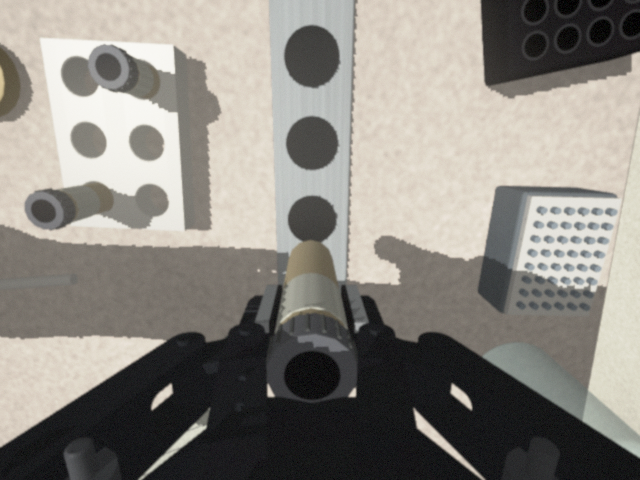

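The pads appear at (312,219) and (312,143), within a pixel of prediction, and the tube hangs straight in the grip. Now lowering it.

{"fn": "move_arm", "kwargs": {"moves": [[0,0,0,0.001,0.001,0.04,0.02],[0,0,0,0.001,0.001,0.08,0.02],[0,0,0,0.001,0.001,0.11,0.02],[0,0,0,0.001,0.001,0.125,0.02],[0,0,0,0.001,0.001,0.13,0.02],[0,0,0,0.001,0.001,0.132,0.02],[0,0,0,0.001,0.001,0.134,0.02],[0,0,0,0.001,0.001,0.135,0.02],[0,0,0,0.001,0.001,0.135,0.02]]}}

```text
clock: 5.0
position: [0.6277, -0.0572, 0.0653]
ee_rot: [0.999, -0.039, 0.001, -0.0]
ft_force: [0.5, -0.3, 1.5]
grip_width: 0.323
```

```bash
python3 - <<'E'
from h import *
go((.6266,-.0559,.0652))
p=cams.camera_params('wrist');im=cv2.imread('pics/w2.png')
p2=cams.camera_params('wrist')
im=cams.camera('wrist')
e,s=dark(im,(312,372),30,50);print(e,s[2:],plane(p2,e,.118))
E
```

```text
t 5.0 pos [ 0.6277 -0.0572  0.0653] F [ 0.4864 -0.3057  1.5048] w 0.0276 turn [-0.  -0.1 -0. ]
(0.6266, -0.0559, 0.0652) shift [-0.0012 -0.0012  0.0001]
[311.5935 375.1228] [  57   50 2224] [ 0.6282 -0.0558  0.118 ]
```

{"fn": "move_arm", "kwargs": {"moves": [[0,0,0,0,0,0.0,0.03],[0,0,0,0,0,0.0,0.036],[0,0,0,0,0,0,0.045],[0,0,0,0,0,0,0.055],[0,0,0,0,0,0,0.06],[0,0,0,0,0,-0.03,0.06],[0,0,0,0,0,-0.07,0.06],[0,0,0,0,0,-0.11,0.07],[0,0,0,0,0,-0.13,0.08],[0,0,0,0,0,-0.135,0.08]]}}

```text
clock: 6.05
position: [0.6282, -0.0574, 0.2022]
ee_rot: [0.999, -0.039, 0.002, -0.0]
ft_force: [0.2, 0.5, 0.0]
grip_width: 0.939
```

```bash
python3 - <<'E'
from h import *
go((.4902,.0806,.2),(.4902,.0806,.04))
t=cams.camera_params('top');im=cams.camera('top');cv2.imwrite('pics/top1.png',im[:,:,::-1])
e=proj(t,(.6266,-.0559,.118));print(e);x,y=e.astype(int)
cv2.imwrite('pics/z1.png',cv2.resize(im[y-40:y+40,x-60:x+60,::-1],None,fx=5,fy=5))
E
```

```text
t 6.05 pos [ 0.6282 -0.0574  0.2022] F [0.1993 0.5223 0.0419] w 0.0802 turn [-0.  -0.2 -0. ]
(0.4902, 0.0806, 0.2) shift [-0.1482 -0.1269  0.0017]
(0.4902, 0.0806, 0.04) shift [-0.1489 -0.1268  0.1617]
[352.232  192.9427]
```

View pics/z1.png

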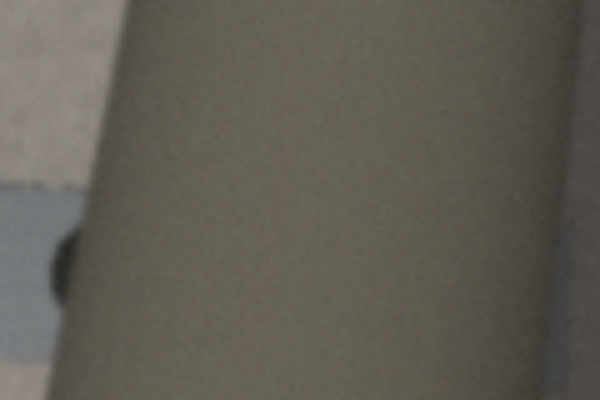

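That crop only shows the arm covering the pad. On to B; the wrist view there will give B's position.

{"fn": "move_arm", "kwargs": {"moves": [[0,0,0,-0.037,-0.031,0,0.0854],[0,0,0,-0.074,-0.063,0,0.0854],[0,0,0,-0.11,-0.095,0,0.0854],[0,0,0,-0.14,-0.12,0.0,0.0854],[0,0,0,-0.148,-0.127,0.0,0.0854],[0,0,0,-0.148,-0.127,0.0,0.0854],[0,0,0,-0.148,-0.127,0.0,0.0854],[0,0,0,-0.148,-0.127,0.0,0.0854]]}}

```text
clock: 6.9
position: [0.4899, 0.0795, 0.1989]
ee_rot: [0.999, -0.04, -0.0, 0.0]
ft_force: [-0.2, 0.1, -0.6]
grip_width: 1.0
```

```bash
python3 - <<'E'
from h import *
p=cams.camera_params('wrist');im=cams.camera('wrist')
for n,g in (('B',(.4902,.0806,.078)),('C',(.4264,-.016,.094)),('A',(.6266,-.0559,.118))):
    e=proj(p,g)
    for th in (60,80):
        try: f,s=dark(im[:,:,::-1],e,18,th);print(n,e,f,s[2:],plane(p,f,g[2]))
        except ValueError: print(n,e,'-')
cv2.imwrite('pics/w3.png',im[:,:,::-1])
go((.4902,.0806,.2),(.4902,.0806,.042))
E
```

```text
B [311.1278 234.6504] [311.3902 234.0163] [ 19  18 246] [0.4905 0.0811 0.078 ]
B [311.1278 234.6504] [311.1136 233.3523] [ 22  21 352] [0.4903 0.0817 0.078 ]
C [246.0037 353.3646] [245.3702 352.7232] [ 20  18 289] [ 0.4259 -0.0153  0.094 ]
C [246.0037 353.3646] [245.4367 352.8343] [ 22  19 332] [ 0.426  -0.0154  0.094 ]
A [492.2865 396.9382] [491.5 395.5] [  36   36 1296] [ 0.6259 -0.0544  0.118 ]
A [492.2865 396.9382] [491.5 395.5] [  36   36 1296] [ 0.6259 -0.0544  0.118 ]
t 6.95 pos [0.4899 0.0795 0.1989] F [-0.2306 -1.0452  0.7738] w 0.0854 turn [ 0.   0.  -0.2]
(0.4902, 0.0806, 0.2) shift [ 0.0002 -0.0011 -0.0011]
(0.4902, 0.0806, 0.042) shift [ 0.0002 -0.0012  0.1569]
```

View pics/w3.png

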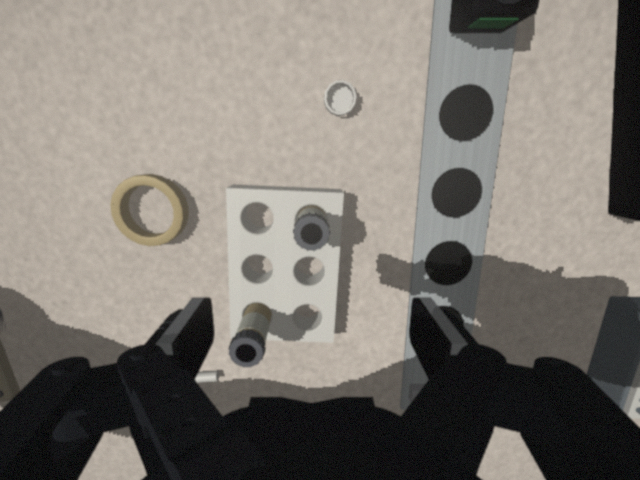

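B is at (.4904,.081) and C at (.426,-.0155), both agreeing with the earlier values to 1 mm. Now grasping B.

{"fn": "move_arm", "kwargs": {"moves": [[0,0,0,0,-0.0015,0.05,0.0854],[0,0,0,0,-0.0015,0.1,0.0854],[0,0,0,0,-0.0015,0.135,0.07],[0,0,0,0,-0.0015,0.15,0.06],[0,0,0,0,-0.0015,0.156,0.06],[0,0,0,0,-0.0015,0.156,0.05],[0,0,0,0,-0.0015,0.156,0.04],[0,0,0,0,-0.0015,0.156,0.02],[0,0,0,0,-0.0015,0.156,0.02],[0,0,0,0,-0.0015,0.156,0.02]]}}

```text
clock: 7.95
position: [0.4903, 0.0827, 0.0445]
ee_rot: [0.999, -0.039, 0.001, -0.001]
ft_force: [0.0, 0.2, 6.3]
grip_width: 0.341
```

{"fn": "move_arm", "kwargs": {"moves": [[0,0,0,0,0,0,0.02],[0,0,0,0,0,0,0.02],[0,0,0,0,0,0,0.02]]}}

```text
clock: 8.25
position: [0.4903, 0.0827, 0.0445]
ee_rot: [0.999, -0.039, 0.001, -0.001]
ft_force: [-0.6, -0.4, 6.7]
grip_width: 0.34
```

```bash
python3 - <<'E'
from h import *
go((.4904,.081,.18),(.6378,.0937,.18))
E
```

```text
t 8.25 pos [0.4903 0.0827 0.0445] F [-0.5951 -0.4404  6.7376] w 0.029 turn [-0.1 -0.1 -0. ]
(0.4904, 0.081, 0.18) shift [ 0.0005  0.0015 -0.1355]
(0.6378, 0.0937, 0.18) shift [ 0.1465 -0.0226 -0.1352]
```

{"fn": "move_arm", "kwargs": {"moves": [[0,0,0,0,0.0,-0.02,0.02],[0,0,0,0,0,-0.05,0.02],[0,0,0,0,0,-0.09,0.02],[0,0,0,0,0,-0.125,0.02],[0,0,0,0.03,-0.005,-0.135,0.02],[0,0,0,0.07,-0.011,-0.135,0.02],[0,0,0,0.11,-0.017,-0.135,0.02],[0,0,0,0.14,-0.0225,-0.135,0.02],[0,0,0,0.1465,-0.0235,-0.135,0.02],[0,0,0,0.1465,-0.0235,-0.135,0.02]]}}

```text
clock: 9.25
position: [0.6374, 0.0943, 0.1778]
ee_rot: [0.999, -0.039, -0.0, 0.0]
ft_force: [-0.6, 1.0, -0.7]
grip_width: 0.339
```

{"fn": "move_arm", "kwargs": {"moves": [[0,0,0,0,0,0,0.02],[0,0,0,0,0,0,0.02]]}}

```text
clock: 9.45
position: [0.6364, 0.0945, 0.1788]
ee_rot: [0.999, -0.039, -0.0, -0.0]
ft_force: [0.2, -0.7, -0.4]
grip_width: 0.338
```

```bash
python3 - <<'E'
from h import *
p=cams.camera_params('wrist');im=cams.camera('wrist');z=manip.get_obs()['position'][2]
top=z-.0445+.078
e=proj(p,(.6378,.0937,top));f,s=dark(im[:,:,::-1],e,30,50);print(e,f,s[2:],plane(p,f,top))
cv2.imwrite('pics/w4.png',im[:,:,::-1])
go((.6378,.0937,.0525))
for q in ((.6433,.1685,.008),(.6266,-.0559,.118)): print(proj(p,q))
E
```

```text
[314.1767 346.1192] [311.2944 345.7174] [  48   43 1617] [0.6367 0.094  0.2123]
t 9.5 pos [0.6365 0.0946 0.1788] F [-0.2709  0.0709 -1.0253] w 0.0286 turn [-0.1 -0.  -0. ]
(0.6378, 0.0937, 0.0525) shift [0.0014 0.0009 0.1263]
[312.3413 142.2267]
[313.1826 444.5517]
```

View pics/w4.png

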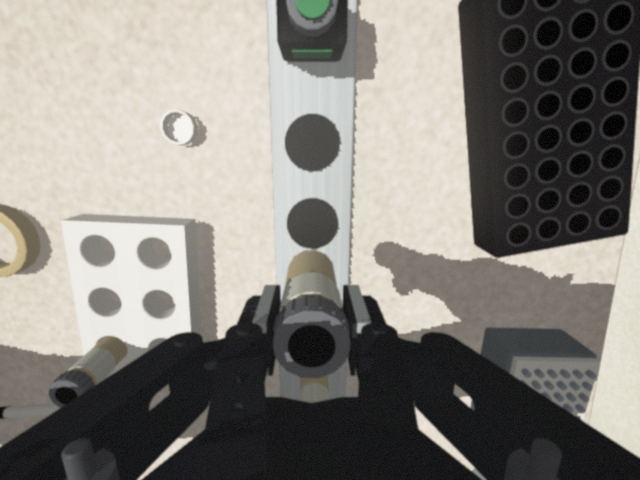

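Tube B's cap is at (311,346), which is within 1 mm of its pad; pad 1 is at (312,142), as predicted. Lowering.

{"fn": "move_arm", "kwargs": {"moves": [[0,0,0,0.001,0.0,0.04,0.02],[0,0,0,0.001,0.0,0.08,0.02],[0,0,0,0.001,0.0,0.105,0.02],[0,0,0,0.001,0.0,0.118,0.02],[0,0,0,0.001,0.0,0.123,0.02],[0,0,0,0.001,0.0,0.125,0.02],[0,0,0,0.001,0.0,0.1265,0.02],[0,0,0,0.001,0.0,0.1265,0.02],[0,0,0,0.001,0.0,0.1265,0.02]]}}

```text
clock: 10.4
position: [0.6387, 0.0946, 0.0527]
ee_rot: [0.999, -0.039, 0.001, -0.0]
ft_force: [0.2, 0.7, -1.4]
grip_width: 0.337
```

```bash
python3 - <<'E'
from h import *
go((.6378,.0937,.0525))
E
```

```text
t 10.4 pos [0.6387 0.0946 0.0527] F [ 0.1624  0.6715 -1.3653] w 0.0288 turn [-0.  -0.1 -0. ]
(0.6378, 0.0937, 0.0525) shift [-0.0008  0.0009  0.0002]
```

{"fn": "move_arm", "kwargs": {"moves": [[0,0,0,0,0,0.0005,0.03],[0,0,0,0,0,0.0005,0.036],[0,0,0,0,0,0,0.045],[0,0,0,0,0,0,0.055],[0,0,0,0,0,0,0.06],[0,0,0,0,0,-0.03,0.06],[0,0,0,0,0,-0.07,0.06],[0,0,0,0,0,-0.11,0.07],[0,0,0,0,0,-0.14,0.08],[0,0,0,0,0,-0.15,0.08]]}}

```text
clock: 11.4
position: [0.6397, 0.0944, 0.2057]
ee_rot: [0.999, -0.039, 0.003, -0.001]
ft_force: [0.5, 0.8, -0.2]
grip_width: 0.937
```

```bash
python3 - <<'E'
from h import *
go((.426,-.0155,.2))
p=cams.camera_params('wrist');im=cams.camera('wrist')
e=proj(p,(.6378,.0937,.086));f,s=dark(im[:,:,::-1],e,20,60);print(e,f,s[2:],plane(p,f,.086))
E
```

```text
t 11.4 pos [0.6397 0.0944 0.2057] F [ 0.5375  0.7847 -0.1985] w 0.0801 turn [-0.1 -0.3 -0. ]
(0.426, -0.0155, 0.2) shift [-0.2045  0.1261  0.0045]
[308.0168 237.7577] [312.3333 241.5333] [12 11 45] [0.6411 0.0902 0.086 ]
```

{"fn": "move_arm", "kwargs": {"moves": [[0,0,0,-0.04,0.025,0.0,0.0854],[0,0,0,-0.08,0.05,0.0,0.0854],[0,0,0,-0.12,0.075,0,0.0854],[0,0,0,-0.16,0.1,0.0,0.0854],[0,0,0,-0.195,0.12,0.0,0.0854],[0,0,0,-0.2045,0.126,0.0,0.0854],[0,0,0,-0.2045,0.126,0.0,0.0854],[0,0,0,-0.2045,0.126,0.0,0.0854],[0,0,0,-0.2045,0.126,0.0,0.0854]]}}

```text
clock: 12.35
position: [0.4253, -0.0148, 0.2015]
ee_rot: [0.999, -0.038, -0.0, 0.0]
ft_force: [-0.3, 0.2, 0.4]
grip_width: 0.999
```

```bash
python3 - <<'E'
from h import *
p=cams.camera_params('wrist');im=cams.camera('wrist')
for n,g in (('C',(.426,-.0155,.094)),('B',(.6378,.0937,.086))):
    e=proj(p,g)
    for th in (60,80):
        try: f,s=dark(im[:,:,::-1],e,18,th);print(n,e,f,s[2:],plane(p,f,g[2]))
        except ValueError: print(n,e,'-')
cv2.imwrite('pics/w5.png',im[:,:,::-1])
go((.426,-.0155,.05))
E
```

```text
C [311.8048 241.3337] [311.9123 241.5158] [ 21  20 285] [ 0.4261 -0.0157  0.094 ]
C [311.8048 241.3337] [311.8187 241.0052] [ 23  21 386] [ 0.426  -0.0152  0.094 ]
B [601.9299  66.665 ] [603.0507  66.1906] [ 27  28 572] [0.6385 0.0939 0.086 ]
B [601.9299  66.665 ] [603.1466  66.216 ] [ 29  30 648] [0.6386 0.0939 0.086 ]
t 12.4 pos [ 0.4253 -0.0149  0.2015] F [ 0.8286  0.2879 -0.0222] w 0.0851 turn [0.1 0.  0. ]
(0.426, -0.0155, 0.05) shift [0.0008 0.0004 0.1515]
```

View pics/w5.png

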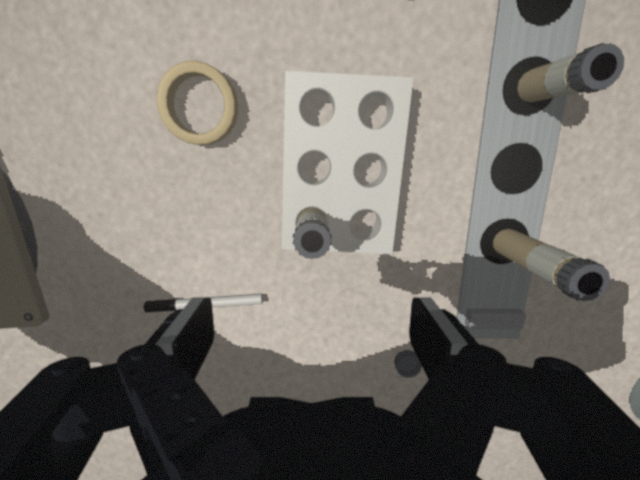

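B (cap at 603,66) and A (582,278) stand upright on their pads, B within 1 mm. C is at (312,241). Now grasping C.

{"fn": "move_arm", "kwargs": {"moves": [[0,0,0,0,0.0005,0.05,0.0854],[0,0,0,0,0.0005,0.1,0.0854],[0,0,0,0,0.0005,0.13,0.07],[0,0,0,0,0.0005,0.147,0.06],[0,0,0,0,0.0005,0.151,0.06],[0,0,0,0,0.0005,0.151,0.05],[0,0,0,0,0.0005,0.151,0.04],[0,0,0,0,0.0005,0.151,0.02],[0,0,0,0,0.0005,0.151,0.02],[0,0,0,0,0.0005,0.151,0.02]]}}

```text
clock: 13.4
position: [0.4256, -0.0156, 0.0518]
ee_rot: [0.999, -0.039, 0.001, -0.001]
ft_force: [-0.1, 0.4, 6.2]
grip_width: 0.341
```

{"fn": "move_arm", "kwargs": {"moves": [[0,0,0,0,0,0,0.02],[0,0,0,0,0,0,0.02],[0,0,0,0,0,0,0.02]]}}

```text
clock: 13.7
position: [0.4255, -0.0156, 0.0518]
ee_rot: [0.999, -0.039, 0.001, -0.001]
ft_force: [-0.7, 0.8, 6.4]
grip_width: 0.337
```

```bash
python3 - <<'E'
from h import *
go((.426,-.0155,.2),(.6324,.0189,.2))
E
```

```text
t 13.7 pos [ 0.4255 -0.0156  0.0518] F [-0.7147  0.8106  6.4304] w 0.0288 turn [-0.1 -0.1 -0. ]
(0.426, -0.0155, 0.2) shift [ 0.0008 -0.0003 -0.1482]
(0.6324, 0.0189, 0.2) shift [ 0.2039 -0.0505 -0.1477]
```

{"fn": "move_arm", "kwargs": {"moves": [[0,0,0,0,0.0,-0.02,0.02],[0,0,0,0,0,-0.06,0.02],[0,0,0,0,0,-0.105,0.02],[0,0,0,0.0,0,-0.14,0.02],[0,0,0,0.04,-0.01,-0.148,0.02],[0,0,0,0.08,-0.02,-0.148,0.02],[0,0,0,0.12,-0.03,-0.148,0.02],[0,0,0,0.16,-0.04,-0.148,0.02],[0,0,0,0.19,-0.047,-0.148,0.02],[0,0,0,0.204,-0.0505,-0.148,0.02]]}}

```text
clock: 14.7
position: [0.6337, 0.0197, 0.1981]
ee_rot: [0.999, -0.038, -0.0, 0.0]
ft_force: [-0.6, -0.7, -0.9]
grip_width: 0.335
```

{"fn": "move_arm", "kwargs": {"moves": [[0,0,0,0,0,0,0.02],[0,0,0,0,0,0,0.02],[0,0,0,0,0,0,0.02]]}}

```text
clock: 15.0
position: [0.631, 0.0183, 0.1991]
ee_rot: [0.999, -0.039, -0.0, -0.0]
ft_force: [0.1, -1.0, -0.0]
grip_width: 0.34
```

```bash
python3 - <<'E'
from h import *
p=cams.camera_params('wrist');im=cams.camera('wrist');z=manip.get_obs()['position'][2]
top=z-.0518+.094
e=proj(p,(.6322,.0189,top));f,s=dark(im[:,:,::-1],e,30,50);print(e,f,s[2:],plane(p,f,top))
go((.6322,.0189,.0598))
e=proj(p,(.6433,.1685,.008));f,s=dark(im[:,:,::-1],e,30,60);print(e,f,s[2:])
E
```

```text
[313.2421 357.3968] [311.098  356.8785] [  52   47 1877] [0.6315 0.0192 0.2415]
t 15.05 pos [0.6311 0.0185 0.1993] F [-1.1128 -0.0599 -0.7278] w 0.029 turn [-0.  -0.  -0.1]
(0.6322, 0.0189, 0.0598) shift [ 0.001  -0.0004  0.1395]Traceback (most recent call last):
  File "<stdin>", line 6, in <module>
  File "h.py", line 29, in dark
    i=min((i for i in range(1,n) if s[i,4]>25),key=lambda i:np.hypot(*(ce[i]-w)))
ValueError: min() iterable argument is empty
```

{"fn": "move_arm", "kwargs": {"moves": [[0,0,0,0,0.0,0.04,0.02],[0,0,0,0,0.0,0.08,0.02],[0,0,0,0,0.0,0.115,0.02],[0,0,0,0,0.0,0.13,0.02],[0,0,0,0,0.0,0.136,0.02],[0,0,0,0,0.0,0.138,0.02],[0,0,0,0,0.0,0.14,0.02],[0,0,0,0,0.0,0.14,0.02],[0,0,0,0,0.0,0.14,0.02]]}}

```text
clock: 15.95
position: [0.6326, 0.0188, 0.06]
ee_rot: [0.999, -0.039, 0.001, -0.0]
ft_force: [-0.3, 0.8, 2.7]
grip_width: 0.338
```

```bash
python3 - <<'E'
from h import *
go((.6322,.0189,.0598))
E
```

```text
t 15.95 pos [0.6326 0.0188 0.06  ] F [-0.3312  0.7739  2.6818] w 0.0289 turn [-0.  -0.1 -0. ]
(0.6322, 0.0189, 0.0598) shift [-0.0004 -0.0001  0.0002]
```

Contact. Release, then go to D.

{"fn": "move_arm", "kwargs": {"moves": [[0,0,0,0,0,0.0,0.03],[0,0,0,0,0,0.0,0.036],[0,0,0,0,0,0,0.045],[0,0,0,0,0,0,0.055],[0,0,0,0,0,0,0.06],[0,0,0,0,0,-0.03,0.06],[0,0,0,0,0,-0.07,0.06],[0,0,0,0,0,-0.11,0.07],[0,0,0,0,0,-0.14,0.08],[0,0,0,0,0,-0.14,0.08]]}}

```text
clock: 16.95
position: [0.6339, 0.0184, 0.2036]
ee_rot: [0.999, -0.039, 0.004, -0.001]
ft_force: [0.3, 0.1, -0.5]
grip_width: 0.934
```

```bash
python3 - <<'E'
from h import *
go((.4369,-.2819,.2),yaw=-20)
E
```

```text
t 16.95 pos [0.6339 0.0184 0.2036] F [ 0.2872  0.0557 -0.472 ] w 0.0797 turn [-0.2 -0.4 15.5]
(0.4369, -0.2819, 0.2) shift [-0.1732  0.3147  0.0018]
```

{"fn": "move_arm", "kwargs": {"moves": [[0,0,0,-0.0216,0.039,0.0,0.0854],[0,0,0,-0.043,0.079,0.0,0.0854],[0,0,0,-0.065,0.118,0,0.0854],[0,0,0,-0.087,0.157,0.0,0.0854],[0,0,0,-0.108,0.197,0.0,0.0854],[0,0,0,-0.13,0.236,0.0,0.0854],[0,0,0,-0.152,0.275,0.0,0.0854],[0,0,0,-0.168,0.305,0.0,0.0854],[0,0,0,-0.1732,0.3147,0.0,0.0854],[0,0,0,-0.1732,0.3147,0.0,0.0854]]}}

```text
clock: 17.95
position: [0.4337, -0.2828, 0.1984]
ee_rot: [0.999, -0.04, -0.0, -0.0]
ft_force: [-0.1, 0.6, -0.4]
grip_width: 1.001
```

{"fn": "move_arm", "kwargs": {"moves": [[0,0,0,0,0,0,0.0854],[0,0,0,0,0,0,0.0854],[0,0,0,0,0,0,0.0854]]}}

```text
clock: 18.25
position: [0.4356, -0.2805, 0.1986]
ee_rot: [0.999, -0.038, -0.0, -0.0]
ft_force: [-0.0, 0.5, -0.8]
grip_width: 1.001
```

```bash
python3 - <<'E'
from h import *
p=cams.camera_params('wrist');im=cams.camera('wrist')
e=proj(p,(.4369,-.2819,.062))
for th in (60,80):
    f,s=dark(im[:,:,::-1],e,18,th);print(e,f,s[2:],plane(p,f,.062))
cv2.imwrite('pics/w6.png',im[:,:,::-1])
go((.4369,-.2819,.03))
t=cams.camera('top');cv2.imwrite('pics/top2.png',cv2.resize(t[150:330,150:420,::-1],None,fx=2.9,fy=2.9))
tp=cams.camera_params('top')
for x in ((.6378,.0937,.086),(.6322,.0189,.102),(.6266,-.0559,.118)):
    e=proj(tp,x);f,s=dark(t[:,:,::-1],e,10,55);print(e,f,s[2:],plane(tp,f,x[2]),x)
E
```

```text
[312.5606 232.8861] [312.3701 231.7829] [ 20  19 281] [ 0.4368 -0.2809  0.062 ]
[312.5606 232.8861] [313.9062 227.6146] [ 30  29 672] [ 0.4384 -0.2773  0.062 ]
t 18.3 pos [ 0.4355 -0.2807  0.1986] F [-0.2941  0.427   0.1049] w 0.0853 turn [-0.   0.   0.1]
(0.4369, -0.2819, 0.03) shift [0.0016 0.0011 0.1686]
[274.244  193.3898] [274.5849 192.3208] [ 8  8 53] [0.64  0.093 0.086] (0.6378, 0.0937, 0.086)
[312.6414 193.1697] [312.6667 192.1961] [ 8  9 51] [0.6341 0.0188 0.102 ] (0.6322, 0.0189, 0.102)
[352.232  192.9427] [352.2745 191.902 ] [ 8  8 51] [ 0.6287 -0.056   0.118 ] (0.6266, -0.0559, 0.118)
```

View pics/w6.png

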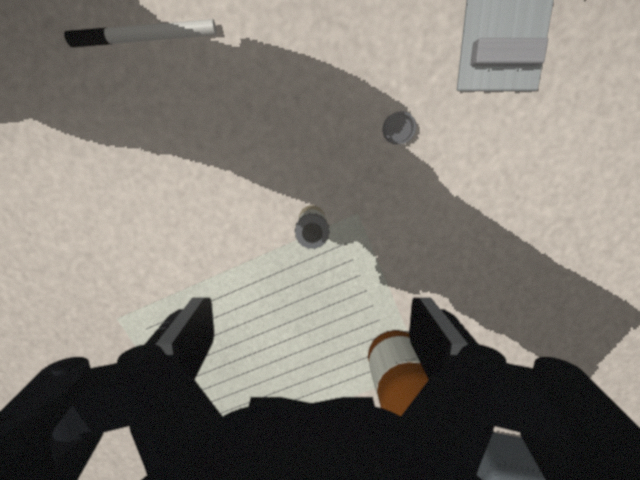

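View pics/top2.png

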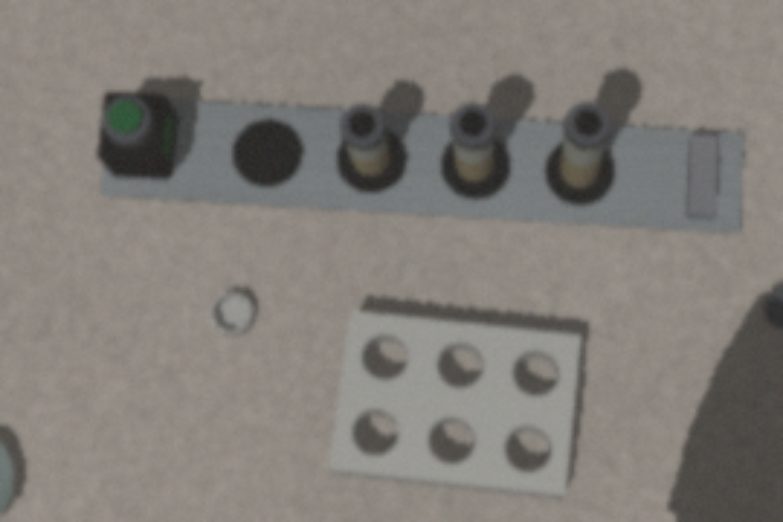

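The row shows B, C and A upright and centred in the top crop at (362,125), (472,125) and (587,125), agreeing with the pads to 1 px. D is at (312,232) in the wrist view, and the brown bottle at (395,370) is clear of the gripper. Now grasping D.

{"fn": "move_arm", "kwargs": {"moves": [[0,0,0,0,0.0005,0.05,0.0854],[0,0,0,0,0.0005,0.1,0.0854],[0,0,0,0,0.0005,0.145,0.07],[0,0,0,0.0005,0.0005,0.165,0.06],[0,0,0,0.0005,0.0005,0.171,0.06],[0,0,0,0.0005,0.0005,0.171,0.05],[0,0,0,0.0005,0.0005,0.171,0.04],[0,0,0,0.0005,0.0005,0.171,0.02],[0,0,0,0.0005,0.0005,0.171,0.02],[0,0,0,0.0005,0.0005,0.171,0.02]]}}

```text
clock: 19.35
position: [0.4364, -0.2827, 0.0293]
ee_rot: [0.999, -0.039, 0.001, 0.0]
ft_force: [-1.9, 0.8, 7.5]
grip_width: 0.338
```

{"fn": "move_arm", "kwargs": {"moves": [[0,0,0,0,0,0,0.02],[0,0,0,0,0,0,0.02],[0,0,0,0,0,0,0.02]]}}

```text
clock: 19.65
position: [0.4363, -0.2827, 0.0292]
ee_rot: [0.999, -0.039, 0.001, 0.0]
ft_force: [-1.3, 0.4, 7.6]
grip_width: 0.34
```

```bash
python3 - <<'E'
from h import *
go((.4369,-.2819,.23),(.47,.15,.23),(.6431,.1685,.23))
E
```

```text
t 19.65 pos [ 0.4363 -0.2827  0.0292] F [-1.3079  0.4347  7.6093] w 0.029 turn [ 0.  -0.2 -0. ]
(0.4369, -0.2819, 0.23) shift [ 0.001  -0.0007 -0.2008]
(0.47, 0.15, 0.23) shift [ 0.0007 -0.4339 -0.2009]
(0.6431, 0.1685, 0.23) shift [ 0.1718 -0.4657 -0.2004]
```

{"fn": "move_arm", "kwargs": {"moves": [[0,0,0,0,0,-0.04,0.02],[0,0,0,0,0,-0.09,0.02],[0,0,0,0,0,-0.14,0.02],[0,0,0,0,0,-0.18,0.02],[0,0,0,0.014,-0.038,-0.2,0.02],[0,0,0,0.03,-0.08,-0.2,0.02],[0,0,0,0.046,-0.124,-0.2,0.02],[0,0,0,0.062,-0.168,-0.2,0.02],[0,0,0,0.078,-0.211,-0.2,0.02],[0,0,0,0.094,-0.255,-0.2,0.02]]}}

```text
clock: 20.65
position: [0.5493, -0.0335, 0.2287]
ee_rot: [0.999, -0.039, 0.001, -0.001]
ft_force: [0.1, -1.5, 0.6]
grip_width: 0.339
```

```bash
python3 - <<'E'
from h import *
go((.6431,.1685,.23))
E
```

```text
t 20.65 pos [ 0.5493 -0.0335  0.2287] F [ 0.1433 -1.4515  0.636 ] w 0.029 turn [-0.1 -0.1 -0. ]
(0.6431, 0.1685, 0.23) shift [ 0.0779 -0.2087 -0.0009]
```

{"fn": "move_arm", "kwargs": {"moves": [[0,0,0,0.015,-0.04,0,0.02],[0,0,0,0.031,-0.083,0,0.02],[0,0,0,0.046,-0.124,0,0.02],[0,0,0,0.061,-0.163,0,0.02],[0,0,0,0.073,-0.195,0.0,0.02],[0,0,0,0.078,-0.2085,0,0.02],[0,0,0,0.078,-0.2085,0.0,0.02],[0,0,0,0.078,-0.2085,0.0,0.02],[0,0,0,0.078,-0.2085,0.0,0.02]]}}

```text
clock: 21.55
position: [0.6426, 0.1643, 0.2285]
ee_rot: [0.999, -0.04, 0.0, 0.0]
ft_force: [-0.2, -0.3, -0.4]
grip_width: 0.337
```

```bash
python3 - <<'E'
from h import *
p=cams.camera_params('wrist');im=cams.camera('wrist');z=manip.get_obs()['position'][2]
top=z-.0292+.062
e=proj(p,(.6433,.1685,top));f,s=dark(im[:,:,::-1],e,30,50);print(e,f,s[2:],plane(p,f,top))
go((.6433,.1685,.0372))
E
```

```text
[311.3811 333.4025] [311.4429 340.8776] [  48   41 1560] [0.6431 0.1653 0.2612]
t 21.6 pos [0.6425 0.1646 0.2284] F [-0.9983  0.6396 -0.254 ] w 0.0292 turn [-0.  -0.  -0.2]
(0.6433, 0.1685, 0.0372) shift [ 0.0004 -0.004   0.1912]
```

{"fn": "move_arm", "kwargs": {"moves": [[0,0,0,0,-0.003,0.05,0.02],[0,0,0,0,-0.003,0.1,0.02],[0,0,0,0,-0.003,0.14,0.02],[0,0,0,0,-0.003,0.16,0.02],[0,0,0,0,-0.003,0.17,0.02],[0,0,0,0,-0.003,0.17,0.02],[0,0,0,0,-0.003,0.17,0.02]]}}

```text
clock: 22.3
position: [0.6437, 0.1694, 0.0594]
ee_rot: [0.999, -0.039, 0.001, -0.0]
ft_force: [-0.2, 0.7, -0.5]
grip_width: 0.338
```

```bash
python3 - <<'E'
from h import *
p=cams.camera_params('wrist');im=cams.camera('wrist');z=manip.get_obs()['position'][2]
top=z-.0292+.062
e=proj(p,(.6433,.1685,top));f,s=dark(im[:,:,::-1],e,30,50);print(e,f,s[2:],plane(p,f,top))
go((.6433,.1685,.0372))
E
```

```text
[309.3833 345.7576] [311.2928 340.882 ] [  49   43 1636] [0.6442 0.1705 0.0925]
t 22.35 pos [0.6439 0.1695 0.0597] F [0.7177 1.4766 0.3815] w 0.0285 turn [-0.1 -0.1 -0.1]
(0.6433, 0.1685, 0.0372) shift [-0.0006  0.0011  0.0225]
```

{"fn": "move_arm", "kwargs": {"moves": [[0,0,0,-0.001,0.0015,0.01,0.02],[0,0,0,-0.001,0.0015,0.018,0.02],[0,0,0,-0.001,0.0015,0.021,0.02],[0,0,0,-0.001,0.0015,0.0225,0.02],[0,0,0,-0.001,0.0015,0.023,0.02],[0,0,0,-0.001,0.0015,0.023,0.02]]}}

```text
clock: 22.95
position: [0.642, 0.1686, 0.0372]
ee_rot: [0.999, -0.039, 0.0, -0.001]
ft_force: [-10.1, -1.3, 23.7]
grip_width: 0.338
```

```bash
python3 - <<'E'
from h import *
go((.6433,.1685,.0372))
E
```

```text
t 22.95 pos [0.642  0.1686 0.0372] F [-10.0874  -1.2585  23.7279] w 0.0289 turn [-0.1 -0.  -0. ]
(0.6433, 0.1685, 0.0372) shift [0.0013 0.     0.    ]
```

Pressing at 24 N, so I'll ease off before releasing.

{"fn": "move_arm", "kwargs": {"moves": [[0,0,0,0.0005,0,-0.0005,0.02],[0,0,0,0.001,0,-0.001,0.02],[0,0,0,0.001,0,-0.001,0.02]]}}

```text
clock: 23.25
position: [0.6422, 0.1685, 0.0373]
ee_rot: [0.999, -0.039, -0.001, -0.001]
ft_force: [-10.9, -0.3, 19.8]
grip_width: 0.339
```

{"fn": "move_arm", "kwargs": {"moves": [[0,0,0,0.0,0,-0.001,0.02],[0,0,0,0.0,0,-0.002,0.02],[0,0,0,0,0,-0.002,0.02]]}}

```text
clock: 23.55
position: [0.6427, 0.1681, 0.0376]
ee_rot: [0.999, -0.039, -0.0, 0.0]
ft_force: [-0.4, 0.1, -0.4]
grip_width: 0.338
```

Unloaded, with at most 0.4 mm gap. Release and retreat.

{"fn": "move_arm", "kwargs": {"moves": [[0,0,0,0,0,0.0003,0.03],[0,0,0,0,0,0.0003,0.036],[0,0,0,0,0,0,0.045],[0,0,0,0,0,0,0.055],[0,0,0,0,0,0,0.06],[0,0,0,0,0,-0.03,0.06],[0,0,0,0,0,-0.07,0.06],[0,0,0,0,0,-0.11,0.06],[0,0,0,0,0,-0.15,0.06],[0,0,0,0,0,-0.18,0.06]]}}

```text
clock: 24.55
position: [0.6432, 0.168, 0.2208]
ee_rot: [0.999, -0.039, 0.001, -0.001]
ft_force: [0.7, 0.5, -0.1]
grip_width: 0.703
```

{"fn": "move_arm", "kwargs": {"moves": [[0,0,0,-0.04,-0.01,-0.18,0.06],[0,0,0,-0.08,-0.03,-0.18,0.06],[0,0,0,-0.12,-0.06,-0.18,0.06],[0,0,0,-0.15,-0.1,-0.18,0.06],[0,0,0,-0.17,-0.14,-0.18,0.06],[0,0,0,-0.19,-0.18,-0.18,0.06],[0,0,0,-0.2,-0.22,-0.18,0.06],[0,0,0,-0.2,-0.26,-0.18,0.06],[0,0,0,-0.2,-0.28,-0.18,0.06],[0,0,0,-0.2,-0.28,-0.18,0.06]]}}

```text
clock: 25.55
position: [0.4611, 0.4701, 0.3946]
ee_rot: [0.999, -0.034, -0.002, 0.001]
ft_force: [0.6, -1.1, -0.0]
grip_width: 0.703
```

```bash
python3 - <<'E'
from h import *
go((.45,.44,.2))
t=cams.camera('top');s_=cams.camera('side');cv2.imwrite('pics/side3.png',s_[:,:,::-1])
a=cv2.resize(t[150:250,160:420,::-1],None,fx=3,fy=3);b=cv2.resize(s_[120:320,180:440,::-1],(780,290*2-280))
cv2.imwrite('pics/fin.png',np.vstack([a,cv2.resize(s_[140:330,180:440,::-1],(780,290))]))
tp=cams.camera_params('top')
for x in ((.6433,.1685,.07),(.6378,.0937,.086),(.6322,.0189,.102),(.6266,-.0559,.118)):
    e=proj(tp,x);f,s=dark(t[:,:,::-1],e,10,55);print(f,s[2:],plane(tp,f,x[2]),x)
E
```

```text
t 25.55 pos [0.4611 0.4701 0.3946] F [ 0.6354 -1.0974 -0.0459] w 0.0601 turn [0.1 0.2 0.5]
(0.45, 0.44, 0.2) shift [-0.0083  0.0305  0.1947]
[237.8299 194.9021] [ 15  16 194] [0.6407 0.1668 0.07  ] (0.6433, 0.1685, 0.07)
[274.5108 194.2208] [ 18  17 231] [0.6361 0.0932 0.086 ] (0.6378, 0.0937, 0.086)
[312.6721 191.918 ] [ 9  9 61] [0.6347 0.0188 0.102 ] (0.6322, 0.0189, 0.102)
[352.2881 191.7797] [ 9  9 59] [ 0.6289 -0.0561  0.118 ] (0.6266, -0.0559, 0.118)
```

View pics/fin.png

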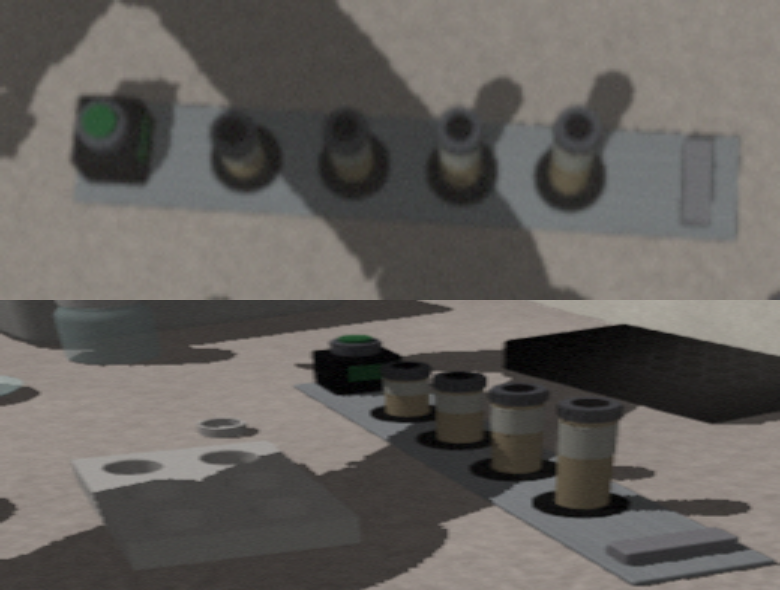

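All four tubes stand upright on their pads and rise in height away from the reader at (125,135). The caps in the top crop are at (235,132), (345,130), (460,128) and (578,130). I'll let the arm stop, then hand in.

{"fn": "move_arm", "kwargs": {"moves": [[0,0,0,0,0,0,0.06],[0,0,0,0,0,0,0.06],[0,0,0,0,0,0,0.06],[0,0,0,0,0,0,0.06],[0,0,0,0,0,0,0.06]]}}

```text
clock: 26.15
position: [0.4651, 0.4624, 0.3981]
ee_rot: [0.999, -0.039, 0.0, -0.0]
ft_force: [-0.8, -0.7, 0.6]
grip_width: 0.7
```

```bash
python3 -c "
from workcell import manip
print(manip.hand_in())"
```

```text
the job is handed in; nothing more can be done
None
```

All four tubes are standing upright on the black pads, in the order 62, 78, 94, 110 mm going away from the label reader. I drew the two foam-block tubes straight up out of their wells. I handed the job in at about 26 s, with the arm clear of everything.

- **Centring:** the last top and side pictures show each tube on its pad. The measured cap centres are within about 3 mm of the pad centres. For the 62 mm and 78 mm tubes, the arm's shadow blurred that last top-camera reading. An earlier wrist view put the 78 mm tube within 1 mm of its pad centre.
- **Contact force:** while I set down the 62 mm tube, it was briefly pressed onto its pad with about 26 N. I eased that off to near zero before letting go.
- **Checks that failed or disagreed:** one top picture of the row was blocked by the arm. A wrist reading of the 78 mm tube's cap, taken while the arm was still settling, was about 5 mm off; later readings did not bear it out. A wrist reading of the 110 mm tube (taken while grasping the 78 mm one) and one of the pad next to the reader were unusable. I also have no wrist reading of the 62 mm tube after its release.

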